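# Set a plate blank out over the end of a bench hook, ready for trimming

## Task

The metal plate on the bench hook has to be trimmed at the line marked across it. Without picking it up, push it with the fingertips until its long side lies flat against the bench hook's wooden fence and its marked end sticks out past the board's free left-hand end, with the marked line right above that end of the board. Leave the plate lying there and leave the tools around it where they are.

Things in the scene. Friction and masses are not known exactly. Their poses are not given: they have to be found in the camera images.
- bench_hook: Bench hook, fixed: plywood board 260 mm long (its x), 175 wide (y), its top 24 mm above the desk, with a fence along its far long side. Origin: centre of its underside, on the desk. +x runs along the board to the end to be overhung (the robot's left), -y towards the fence (away from the robot), z up.
- hook_edge (a point): Middle of the top edge of the board's left-hand end (bench hook x = +130, y = 0, z = 24 mm); axes as the bench hook's.
- hook_fence (a point): Middle of the foot of the fence's inner face, on the board's top (bench hook x = 0, y = -69.5, z = 24 mm); axes as the bench hook's. The wooden fence runs the whole length of the board, is 18 mm wide and stands 12 mm above the board's top.
- plate: Loose bare aluminium plate, 120 mm (its x) by 90 mm (y), 6 mm thick, 120 to 245 g, lying on the board; slides under a push of 1 to 2 N. Origin: centre of its underside; z up. Starts wholly on the board, up to 0.3 rad askew, +x end towards the board's left-hand end. Its line is 30 mm from the +x end; two dark screw holes near its -x end.
- plate_line (a point): Middle of the dark marked line that crosses the plate's top face parallel to its y (plate x = +30, y = 0, z = 6 mm); axes as the plate's.
- engraver: Large green engraving machine, fixed on the desk to the left of the bench hook, 0.31 m high and 0.5 m wide; origin under its middle, on the desk. Pass over it with room to spare.
- collet_spanner: Flat steel spanner 126 mm long (its y), 28 x 4 mm, lying loose on the desk; origin: centre of its underside. Leave alone.
- marker: Black and white marker pen 135 mm long (its y), 17 mm thick, lying loose on the desk; origin: centre of its underside. Leave alone.
- tape_roll: Roll of dark tape 59 mm across and 19 mm high, lying loose on the desk; origin: centre of its underside. Leave alone.

How it is judged:
By the outcome, as a careful person would: the job done as asked, in the order asked, and still so for the second after the job is handed in, with the robot touching nothing.
It also fails if it takes over 61 s, if anything falls off the work surface, if the arm or the gripper's body presses on something with over 40 N, if the wrist force passes 120 N, or if a joint passes its speed limit or range.

## Robot

A 7-joint arm with a two-finger parallel gripper is mounted at the origin on a cart in front of the work surface, level with it; the furniture and walls round the work are solid. World frame = base frame: x ahead of the robot, y to its left, z up, the work surface at z = 0. Lengths are in m, angles in rad, forces in N, time in s.
With the tool pointing down it reaches from about 0.425 to 0.875 m from the base axis. Payload 4.7 kg.
Tool frame: the origin (TCP) lies midway between the tips of the shut fingers; the grasp point (between the pads) lies 19 mm behind it; z points along the fingers, y is the line along which they close (so a half turn about z gives the same grasp; the last joint's range is limited). The gripper opens to 87 mm and grips with 3 to 60 N. Pads are 19 mm wide; open, the fingers measure 117 mm over their backs; the gripper's body (75 mm by 190 mm) begins 51 mm behind the grasp point.
Start: joints at [1.272, 0.321, -0.07, 1.45, 0.023, 1.371, -0.057], TCP at [0.2, -0.618, 0.223] pointing down, gripper open.
Joint ranges: [-2.86, 2.86], [-0.3, 2.09], [-1.38, 1.24], [0.06, 2.45], [-1.56, 4.7], [0.09, 2.05], [-2.69, 2.69]. Speed limits (rad/s): [2.57, 2.57, 3.14, 3.14, 3.14, 3.14, 3.14].

## Interface

Orientations are given as a rotation vector (axis times angle).
In Python, from bench import ctrl, get_image, calibration gives the robot as it stands.
- The arm moves only by the tool apply_moves, never from a script. Its arguments are lists of equal length, an entry for each row: "dp": the shift along the tool's x, y, z in m, a list of three; "twist": the turn, a rotation vector about the tool's x, y, z in rad, a list of three; "fingers": the closure, from 0 (fully open) to 1 (shut). In form: {"dp": [[dx, dy, dz], ...], "twist": [[ax, ay, az], ...], "fingers": [fingers, ...]}. A call has 1 to 10 rows; each row shifts and turns the commanded pose from where the row before left it, along the tool's axes as they then stand; what a row does not reach is not made up. A row lasts 1/10 s, in which the tool goes at most 50 mm and 8.59 degrees, less where a joint would pass 70% of its speed; a pose out of reach is approached as far as the arm can. A call is refused whole if a number of a shift passes 0.05 or a number of a turn 0.15, either way. A call with a gripper value outside its range is refused whole. The fingers move at their own pace and stop on an object; "newtons" is the grip in N (left out, the last holds). Time passes only in rows, so rows that do not move let the fingers close. It gives the time, the measured TCP pose, the force, the opening and the grip force at its end, in the units of the state.
- ctrl.get_state(): the state, without advancing time (a new reading comes with each control period).
- get_image(name): name is "side" or "top" or "wrist"; returns the picture (400x640x3 uint8, red, green, blue); there is no depth.
- calibration(name): a dict with "fx", "fy", "cx", "cy" (pixels), "k1" (the pictures are not rectified: a ray, as slopes to the right and down, at radius r is drawn at 1 + k1 r^2 times it, then the intrinsics apply), "eye" and "attitude" of the camera in the world; the wrist camera has in their place "hand_eye" (4x4, takes a point from camera to tool coordinates, whose origin is the TCP and whose axes are the flange's). Camera axes: x right, y up, looking along -z (the intrinsics and any distortion apply to the point x, -y, -z); pixel columns grow to the right and rows downward; lengths in m; the calibration is good to about 2 mm. A picture is of the moment at which its call begins: read the wrist's pose just before it. calibration takes no time and is no camera call.
- ctrl.close_job(): hands the job in; it is judged then, once.
The state is a dict: "time": time; "joint_positions": joint angles; "qd": joint speeds; "joint_torque": joint torques, N m; "position": TCP position; "tool_rot": TCP orientation; "ft_force": force on the tool from outside, world axes, zero at the start; "torque": the same for the moment, N m; "grip_width": opening from 0.0 (shut) to 1.0 (fully open); "grip_force": force on a finger pad.
Only numpy, scipy, OpenCV 4.12 (cv2) and the standard library are available. Lean on these libraries where they do the work, as an engineer would, in place of code of your own. Each camera call takes 0.05 s, during which the arm holds its last target. There are 200 camera calls.

## Working session

There is one attempt and no reset: what is moved stays moved. The work goes in short steps, Python scripts to look and compute and a tool call to move; the robot and the scene stay as the last step left them, time stands still between calls to the robot, and variables do not carry over. Pictures are saved under pics/ and viewed, at most 10 in all, crops included, and the job is handed in when it is done.

Besides the shell and the picture viewer there is one more tool, called by a JSON object that holds its "fn" and its "kwargs", one argument or row to a line. apply_moves: Moves the arm, as the interface text tells. Its arguments: {"type":"object","properties":{"dp":{"type":"array"},"twist":{"type":"array"},"fingers":{"type":"array"},"newtons":{"type":"number"}},"required":["dp","twist","fingers"]}

```bash
mkdir -p pics; cat > h.py <<'E'
import numpy as np, cv2
from scipy.spatial.transform import Rotation as R
from bench import ctrl, get_image, calibration
def cam(name, st=None):
    c=calibration(name)
    if 'eye' in c:
        a=np.array(c['attitude'],float)
        Rm=a if a.shape==(3,3) else R.from_rotvec(a).as_matrix() if a.size==3 else R.from_quat(a).as_matrix()
        return c,np.array(c['eye'],float),Rm
    T=np.eye(4);T[:3,:3]=R.from_rotvec(st['tool_rot']).as_matrix();T[:3,3]=st['position']
    T=T@np.array(c['hand_eye']); return c,T[:3,3],T[:3,:3]
def cast(px,z,name,st=None):
    c,e,Rm=cam(name,st)
    K=np.array([[c['fx'],0,c['cx']],[0,c['fy'],c['cy']],[0,0,1.]])
    u=cv2.undistortPoints(np.array(px,float).reshape(-1,1,2),K,np.array([c['k1'],0,0,0.])).reshape(-1,2)
    d=np.c_[u[:,0],-u[:,1],-np.ones(len(u))]@Rm.T
    return e+d*((z-e[2])/d[:,2])[:,None]
def save(name,im): cv2.imwrite('pics/'+name+'.png',im[:,:,::-1])
E
python3 - <<'E'
from h import *
s=ctrl.get_state();print(s)
for n in('top','side','wrist'):print(n,calibration(n))
t=get_image('top');d=get_image('side');save('top0',t);save('side0',d)
E
```

```text
{'time': 0.0, 'joint_positions': array([ 1.27208297,  0.32180642, -0.07008696,  1.45163977,  0.02261212,
        1.37078426, -0.05690014]), 'qd': array([-1.07229940e-03,  3.17215623e-05,  6.40960662e-04, -4.76255522e-05,
        9.74962917e-04, -1.54205223e-03, -5.01924153e-04]), 'joint_torque': array([-5.96306927e-04, -4.91287279e+01, -4.04296154e-01, -3.12527132e+01,
       -6.40406460e-02,  4.37662506e-02,  1.70614076e-04]), 'position': array([ 0.19981501, -0.61796561,  0.22148998]), 'tool_rot': array([-3.10144974e+00, -4.89136449e-01,  6.18304149e-04]), 'ft_force': array([-0.09491468,  0.72308351,  0.20706654]), 'torque': array([ 0.01537601,  0.05040644, -0.0148438 ]), 'grip_force': 0.0, 'grip_width': 0.9992331746829701}
top {'fx': 490.4724684152025, 'fy': 490.4724684152025, 'cx': 323.8390824175566, 'cy': 202.09473300348023, 'k1': -0.13464928336322404, 'eye': array([ 0.33963191, -0.20500308,  1.21611106]), 'attitude': array([ 0.13279478, -0.12539746, -1.56206967])}
side {'fx': 501.9135262894864, 'fy': 501.9135262894864, 'cx': 325.70945294914145, 'cy': 206.34119198286194, 'k1': -0.15451188601606214, 'eye': array([ 0.58766507, -1.36701659,  0.57296095]), 'attitude': array([1.16109964, 0.04777021, 0.03061438])}
wrist {'fx': 320.7584253365982, 'fy': 320.7584253365982, 'cx': 320.0423808334284, 'cy': 207.56986041796597, 'k1': -0.017486586473839036, 'hand_eye': array([[ 6.62010475e-05,  9.52195780e-01,  3.05488448e-01,
         8.38859585e-02],
       [ 9.99999515e-01, -3.63096509e-04,  9.15052437e-04,
        -1.08822193e-04],
       [ 9.82230858e-04,  3.05488239e-01, -9.52195343e-01,
        -1.61067906e-01],
       [ 0.00000000e+00,  0.00000000e+00,  0.00000000e+00,
         1.00000000e+00]])}
```

View pics/top0.png

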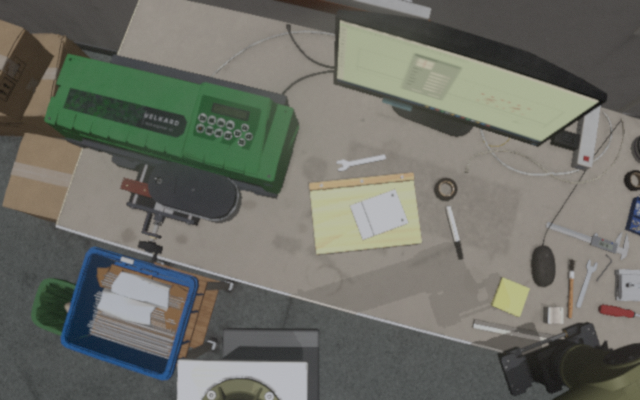

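View pics/side0.png

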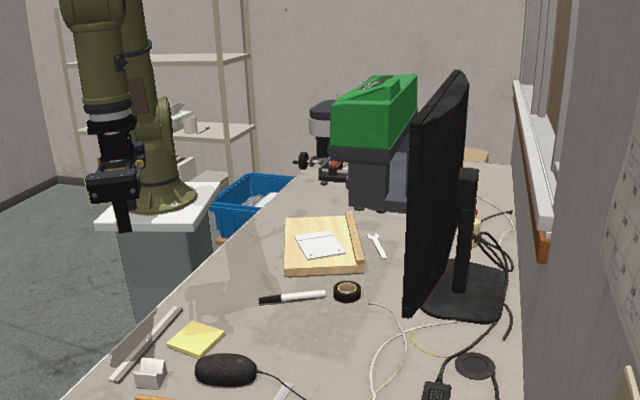

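The top view shows the yellow board at about (310–421, 175–253) with its orange fence on the far side. The plate is at about (352–408, 191–238), its line near the left end, about (357, 215). The spanner is at (361, 161), the tape at (445, 188) and the marker at (454, 232). The monitor stands beyond the fence.

```bash
cat >> h.py <<'E'
def board_plate(im,show=True):
    """board and plate quads in top image"""
    hsv=cv2.cvtColor(im,cv2.COLOR_RGB2HSV).astype(int)
    roi=np.zeros(im.shape[:2],bool);roi[165:265,295:432]=1
    woody=((hsv[:,:,1]>55)&(hsv[:,:,0]<35)&roi).astype(np.uint8)
    fence=woody&(hsv[:,:,0]<20).astype(np.uint8); top=woody&(hsv[:,:,0]>=20).astype(np.uint8)
    grey=((hsv[:,:,1]<40)&(hsv[:,:,2]>150)&roi).astype(np.uint8)
    big=lambda m:max(cv2.findContours(m,cv2.RETR_EXTERNAL,cv2.CHAIN_APPROX_NONE)[0],key=cv2.contourArea)
    return woody,fence,top,grey,big
E
python3 - <<'E'
from h import *
im=cv2.imread('pics/top0.png')[:,:,::-1].copy()
w,f,t,g,big=board_plate(im)
cw=big(w);
hull=cv2.convexHull(cw);m=np.zeros_like(g);cv2.fillConvexPoly(m,hull,1)
g=cv2.morphologyEx(g&cv2.erode(m,np.ones((3,3))),cv2.MORPH_CLOSE,np.ones((5,5)))
for nm,c,z in(('board',big(t),.024),('fence',big(f),.036),('plate',big(g),.03)):
    q=cast(c.reshape(-1,2),z,'top')
    r=cv2.minAreaRect(q[:,:2].astype(np.float32)*1000);print(nm,cv2.contourArea(c),r,cv2.boxPoints(r).tolist())
a=im.copy();cv2.drawContours(a,[big(g)],-1,(255,0,0),1);cv2.drawContours(a,[big(t)],-1,(0,0,255),1);cv2.drawContours(a,[big(f)],-1,(0,0,0),1)
save('seg0',cv2.resize(a[160:270,290:435],None,fx=5,fy=5,interpolation=cv2.INTER_NEAREST))
E
```

```text
board 45.0 ((595.278076171875, -388.53118896484375), (8.610329627990723, 67.0977554321289), 8.606880187988281) [[586.0006713867188, -356.0044250488281], [596.0421752929688, -422.3465270996094], [604.5554809570312, -421.0579528808594], [594.5139770507812, -354.7158508300781]]
fence 368.0 ((588.938720703125, -290.82940673828125), (18.725801467895508, 259.46136474609375), 6.1978960037231445) [[565.6244506835938, -162.86785888671875], [593.6366577148438, -420.8126525878906], [612.2529907226562, -418.79095458984375], [584.2407836914062, -160.84616088867188]]
plate 4.0 ((579.2337646484375, -191.65554809570312), (5.038351535797119, 4.93433952331543), 0.3365882933139801) [[576.7001953125, -189.20321655273438], [576.7291259765625, -194.13748168945312], [581.767333984375, -194.10787963867188], [581.7384033203125, -189.17361450195312]]
```

View pics/seg0.png

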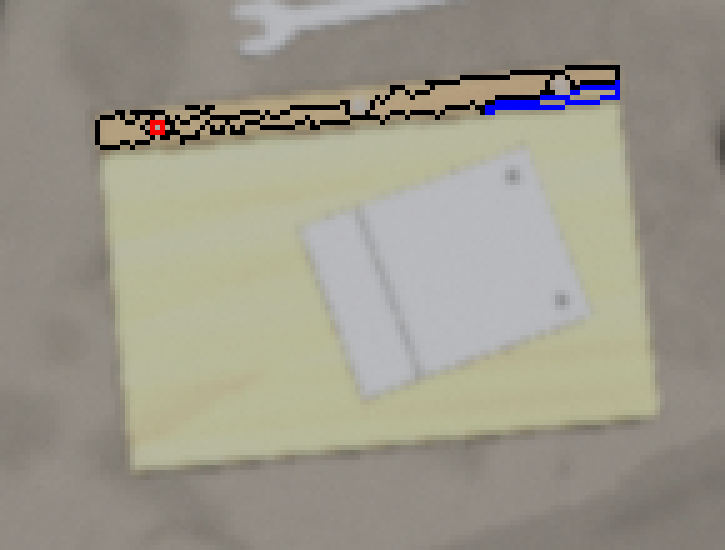

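The crop shows the plate and board clearly: plate corners at crop (302,227), (525,147), (590,312), (366,398). My saturation threshold missed the pale board, so I'll use R−B instead.

```bash
cat >> h.py <<'E'
def measure(im):
    i=im.astype(int);d=i[:,:,0]-i[:,:,2];roi=np.zeros(d.shape,bool);roi[165:265,285:432]=1
    b=((d>18)&roi).astype(np.uint8);p=((d<4)&(i.sum(2)>420)&roi).astype(np.uint8)
    big=lambda m:max(cv2.findContours(m,cv2.RETR_EXTERNAL,cv2.CHAIN_APPROX_NONE)[0],key=cv2.contourArea).reshape(-1,2)
    p[:178]=0
    k=np.ones((5,5));p=cv2.morphologyEx(p,cv2.MORPH_CLOSE,k);b=cv2.morphologyEx(b,cv2.MORPH_CLOSE,k)
    return big(b),big(p)
E
python3 - <<'E'
from h import *
im=cv2.imread('pics/top0.png')[:,:,::-1].copy()
b,p=measure(im)
for nm,c,z in(('board',b,.024),('plate',p,.03)):
    q=cast(c,z,'top')
    r=cv2.minAreaRect(q[:,:2].astype(np.float32)*1000);print(nm,r,cv2.boxPoints(r).round(1).tolist())
E
```

```text
board ((513.142822265625, -299.7899475097656), (182.4551239013672, 266.69488525390625), 6.005103588104248) [[408.5, -176.6999969482422], [436.3999938964844, -441.8999938964844], [617.7999877929688, -422.8999938964844], [589.9000244140625, -157.60000610351562]]
plate ((508.0233154296875, -333.2952880859375), (87.22407531738281, 117.61443328857422), 20.212846755981445) [[446.79998779296875, -293.20001220703125], [487.3999938964844, -403.5], [569.2999877929688, -373.3999938964844], [528.5999755859375, -263.0]]
```

Sizes agree (plate 87×118 from pixel centres, fence 18.7×259). Board centre is about (511, -299.5), its yaw is +6.2°, and the plate is at 20.2°. I'll turn the tool to match the fence and move to the near side of the plate.

{"fn": "apply_moves", "kwargs": {
  "dp": [
    [0,0,0],
    [0,0,0],
    [0.032,-0.032,0],
    [0.032,-0.032,0],
    [0.032,-0.032,0],
    [0.032,-0.031,0],
    [0.032,-0.031,0],
    [0.032,-0.031,0],
    [0.031,-0.031,0],
    [0.031,-0.031,0]
  ],
  "twist": [
    [0,0,0.1],
    [0,0,0.1],
    [0,0,0],
    [0,0,0],
    [0,0,0],
    [0,0,0],
    [0,0,0],
    [0,0,0],
    [0,0,0],
    [0,0,0]
  ],
  "fingers": [0,0,0,0,0,0,0,0,0,0]
}}

```text
time: 1.1
position: [0.4248, -0.3388, 0.2223]
tool_rot: [-3.137, -0.177, 0.001]
ft_force: [0.1, -0.3, -0.3]
grip_width: 1.001
grip_force: 0.0
```

```bash
python3 - <<'E'
from h import *
im=get_image('wrist');save('w1',im)
E
```

```text
(no output)
```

View pics/w1.png

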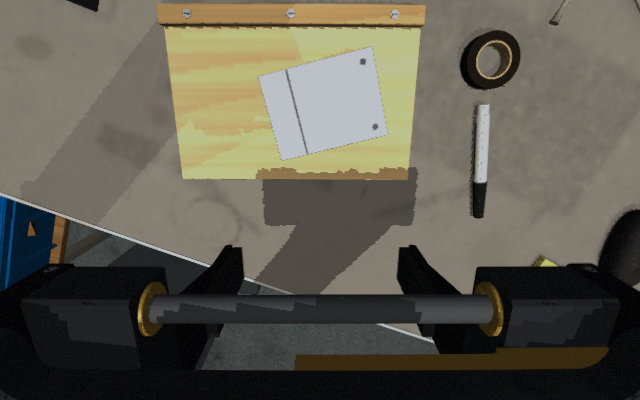

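The wrist view shows the fence foot at row 26–27, the board's left end from about (165,28) to (183,180), and plate corners at (260,75), (373,47), (386,134), (281,160). I'll cast these.

```bash
cat >> h.py <<'E'
def info(im,st,left=(165,28,183,180)):
    pts=cast([[165,28],[183,179],[419,27],[409,179]],.024,'wrist',st)*1000
    return pts
E
python3 - <<'E'
from h import *
s=ctrl.get_state();im=cv2.imread('pics/w1.png')[:,:,::-1].copy()
p=cast([[165,28],[183,179],[419,27],[409,179]],.024,'wrist',s)[:,:2]*1000
print('board',p.round(1).tolist(),np.linalg.norm(p[0]-p[2]),np.linalg.norm(p[0]-p[1]))
i=im.astype(int);m=((i[:,:,0]-i[:,:,2]<4)&(i.sum(2)>420)).astype(np.uint8);m[:35]=0;m[175:]=0;m[:,:200]=0;m[:,405:]=0
m=cv2.morphologyEx(m,cv2.MORPH_CLOSE,np.ones((5,5)))
c=max(cv2.findContours(m,0,1)[0],key=cv2.contourArea).reshape(-1,2)
r=cv2.minAreaRect((cast(c,.03,'wrist',s)[:,:2]*1000).astype(np.float32));print(r,cv2.boxPoints(r).round(1).tolist())
u=np.array([-.108,.994])
f=p[2]-p[0];print('fence angle',np.degrees(np.arctan2(-f[0],f[1]))%180)
f=p[1]-p[0];print('left end angle',np.degrees(np.arctan2(f[1],f[0])))
E
```

```text
board [[569.6, -154.1], [414.8, -172.3], [601.5, -408.1], [447.2, -429.8]] 255.99201518545266 155.83157767736563
((514.2977905273438, -323.0110778808594), (88.57964324951172, 118.7349624633789), 20.87725257873535) [[451.79998779296875, -283.29998779296875], [494.1000061035156, -394.29998779296875], [576.7999877929688, -362.70001220703125], [534.5, -251.8000030517578]]
fence angle 7.15009434520573
left end angle -173.29721888949638
```

{"fn": "apply_moves", "kwargs": {
  "dp": [
    [0,0,0.04],
    [0,0,0.04],
    [0,0,0.04],
    [0,0,0.04],
    [0,0,0.025],
    [0,0,0.01],
    [0,0,0]
  ],
  "twist": [
    [0,0,0],
    [0,0,0],
    [0,0,0],
    [0,0,0],
    [0,0,0],
    [0,0,0],
    [0,0,0]
  ],
  "fingers": [0,0,0,0,0,0,0]
}}

```text
time: 1.85
position: [0.4233, -0.34, 0.0266]
tool_rot: [-3.135, -0.177, 0.003]
ft_force: [-0.2, 0.9, -0.4]
grip_width: 1.007
grip_force: 0.0
```

```bash
python3 - <<'E'
from h import *
s=ctrl.get_state();print(s['position'],s['ft_force'])
im=get_image('top');save('t2',cv2.resize(im[160:290,290:440],None,fx=4,fy=4));w=get_image('wrist');save('w2',w)
E
```

```text
[ 0.42331135 -0.3400402   0.026582  ] [-0.18661961  0.9483371  -0.41290723]
```

View pics/w2.png

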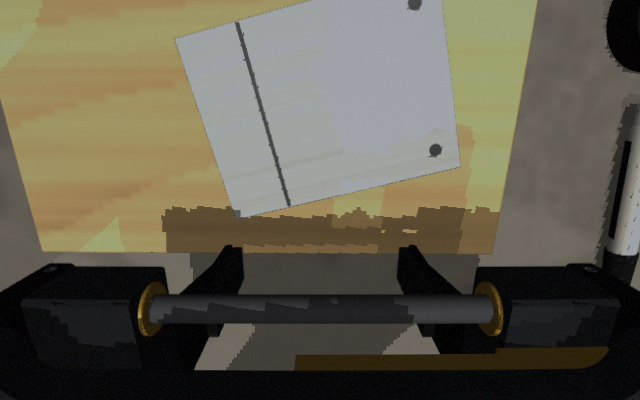

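The wrist view shows the left tip level with the plate's near-left corner (238,217) and the board's near edge parallel to the tips. I'll shift right about 16 mm to centre on the plate, then push towards the fence.

{"fn": "apply_moves", "kwargs": {
  "dp": [
    [0,0.016,0],
    [0.01,0,0],
    [0.01,0,0],
    [0.006,0,0],
    [0.006,0,0],
    [0.006,0,0],
    [0.006,0,0],
    [0.004,0,0],
    [0,0,0]
  ],
  "twist": [
    [0,0,0],
    [0,0,0],
    [0,0,0],
    [0,0,0],
    [0,0,0],
    [0,0,0],
    [0,0,0],
    [0,0,0],
    [0,0,0]
  ],
  "fingers": [0,0,0,0,0,0,0,0,0]
}}

```text
time: 2.85
position: [0.4746, -0.3507, 0.0276]
tool_rot: [3.136, 0.178, 0.001]
ft_force: [0.2, 0.3, 0.4]
grip_width: 0.997
grip_force: 0.0
```

```bash
python3 - <<'E'
from h import *
w=get_image('wrist');save('w3',w);t=get_image('top');save('t3',cv2.resize(t[160:270,290:435],None,fx=4,fy=4))
E
```

```text
(no output)
```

View pics/w3.png

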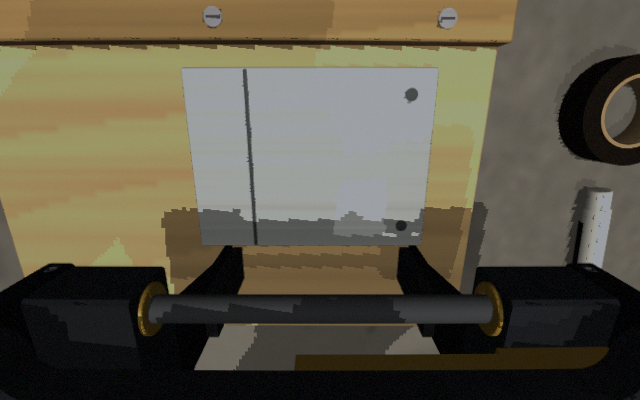

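The plate now lies square to the fence with a gap of about 12 mm (rows 46–68). Next I'll push 8 mm more, back off and lift.

{"fn": "apply_moves", "kwargs": {
  "dp": [
    [0.004,0,0],
    [0.004,0,0],
    [0,0,0],
    [-0.015,0,0],
    [0,0,-0.04],
    [0,0,-0.04]
  ],
  "twist": [
    [0,0,0],
    [0,0,0],
    [0,0,0],
    [0,0,0],
    [0,0,0],
    [0,0,0]
  ],
  "fingers": [0,0,0,0,0,0]
}}

```text
time: 3.55
position: [0.464, -0.3515, 0.107]
tool_rot: [-3.134, -0.175, 0.005]
ft_force: [1.1, -0.8, 0.8]
grip_width: 0.998
grip_force: 0.0
```

```bash
python3 - <<'E'
from h import *
s=ctrl.get_state();print(s['position'],s['joint_positions'].round(2))
t=get_image('top')
b,p=measure(t)
r=cv2.minAreaRect((cast(p,.03,'top')[:,:2]*1000).astype(np.float32));print(r)
w=get_image('wrist');save('w4',w)
E
```

```text
[ 0.46399333 -0.35148538  0.10697391] [ 0.85  0.28 -0.28  1.75  0.09  1.13 -0.92]
((549.5386352539062, -327.879638671875), (61.530487060546875, 100.91468048095703), 7.117771625518799)
```

View pics/w4.png

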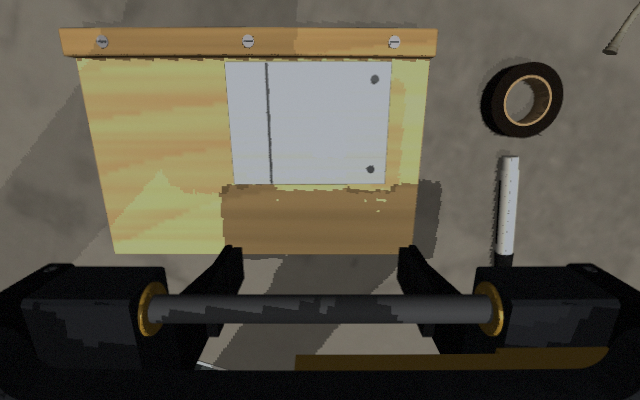

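The wrist view shows the plate parallel to the fence with a gap of about 2 mm (rows 58–62). The line runs (266,63)–(271,184), the board's left end (78,60)–(114,254), and the plate's right end is at (391,62)–(386,184).

```bash
python3 - <<'E'
from h import *
s=ctrl.get_state();Rm=R.from_rotvec(s['tool_rot']).as_matrix();P=s['position']
T=lambda q:(((q-P)@Rm)*1000)[:,:2].round(1).tolist()
print('plate',T(cast([[225,62],[391,62],[386,184],[234,184]],.03,'wrist',s)))
print('line',T(cast([[266.5,63],[271,184]],.03,'wrist',s)))
print('board',T(cast([[78,60],[114,254],[430,58],[413,254]],.024,'wrist',s)))
print(P,s['tool_rot'])
E
```

```text
plate [[112.8, -67.1], [112.8, 49.9], [24.5, 51.6], [24.7, -67.6]]
line [[112.0, -38.0], [24.7, -38.6]]
board [[115.6, -175.4], [-38.3, -178.1], [116.3, 79.2], [-38.9, 80.1]]
[ 0.46909853 -0.35449032  0.11376968] [3.12926133 0.17531792 0.01246797]
```

{"fn": "apply_moves", "kwargs": {
  "dp": [
    [0.023,0.026,0],
    [0.023,0.026,0],
    [0.022,0.026,0],
    [0,0,0],
    [0,0,0],
    [0,0,0],
    [0,0,0],
    [0,0,0],
    [0,0,0],
    [0,0,0]
  ],
  "twist": [
    [0,0,0],
    [0,0,0],
    [0,0,0],
    [0,0,-0.143],
    [0,0,-0.143],
    [0,0,-0.143],
    [0,0,-0.143],
    [0,0,-0.143],
    [0,0,-0.143],
    [0,0,-0.143]
  ],
  "fingers": [0.5,0.5,0.5,0.5,0.5,0.5,0.5,0.5,0.5,0.5]
}}

```text
time: 4.65
position: [0.5418, -0.4218, 0.1068]
tool_rot: [-2.662, -1.667, 0.001]
ft_force: [0.4, 0.2, 0.2]
grip_width: 0.505
grip_force: 0.0
```

{"fn": "apply_moves", "kwargs": {
  "dp": [
    [0,0,0],
    [0,0,0],
    [0,0,0],
    [0,0,0],
    [0,0,0]
  ],
  "twist": [
    [0,0,-0.143],
    [0,0,-0.143],
    [0,0,-0.143],
    [0,0,-0.141],
    [0,0,0]
  ],
  "fingers": [0.5,0.5,0.5,0.5,0.5]
}}

```text
time: 5.15
position: [0.5418, -0.4219, 0.1068]
tool_rot: [-2.092, -2.342, 0.0]
ft_force: [-0.4, 0.7, 0.1]
grip_width: 0.499
grip_force: 0.0
```

```bash
python3 - <<'E'
from h import *
for k in range(4):
    w=get_image('wrist');s=ctrl.get_state();print(s['position'].round(4),s['tool_rot'].round(3),np.degrees(np.arctan2(*R.from_rotvec(s['tool_rot']).as_matrix()[1::-1,0])))
save('w5',w)
E
```

```text
[ 0.542  -0.4218  0.107 ] [-2.096 -2.339  0.   ] 96.27269493562186
[ 0.5422 -0.4218  0.1071] [-2.096 -2.339  0.   ] 96.25524128397657
[ 0.5424 -0.4218  0.1072] [-2.096e+00 -2.340e+00  1.000e-03] 96.28723222119515
[ 0.5426 -0.4217  0.1073] [-2.095e+00 -2.341e+00  1.000e-03] 96.3338949547047
```

View pics/w5.png

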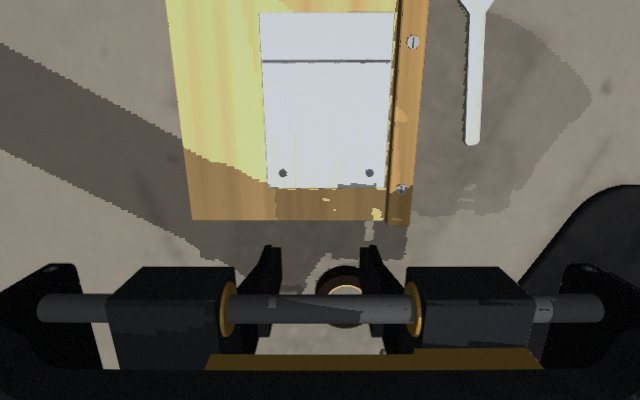

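The wrist view shows the plate's right end at row 188, level with the tips and centred between them. The fence is clear to the right and the tape lies behind the tips. I'll descend and start the push left.

{"fn": "apply_moves", "kwargs": {
  "dp": [
    [0,0,0.035],
    [0,0,0.035],
    [0,0,0.0095],
    [0,0,0],
    [0.008,0,0],
    [0.008,0,0],
    [0.01,0,0],
    [0.01,0,0],
    [0.006,0,0],
    [0,0,0]
  ],
  "twist": [
    [0,0,0],
    [0,0,0],
    [0,0,0],
    [0,0,0],
    [0,0,0],
    [0,0,0],
    [0,0,0],
    [0,0,0],
    [0,0,0],
    [0,0,0]
  ],
  "fingers": [0.5,0.5,0.5,0.5,0.5,0.5,0.5,0.5,0.5,0.5]
}}

```text
time: 6.35
position: [0.5386, -0.3783, 0.0285]
tool_rot: [-2.09, -2.345, -0.001]
ft_force: [-0.2, -0.7, -0.5]
grip_width: 0.496
grip_force: 0.0
```

```bash
python3 - <<'E'
from h import *
s=ctrl.get_state();w=get_image('wrist');save('w6',w);print(s['position'],s['ft_force'])
E
```

```text
[ 0.53863696 -0.37825135  0.02849357] [-0.15711762 -0.71598443 -0.53005854]
```

View pics/w6.png

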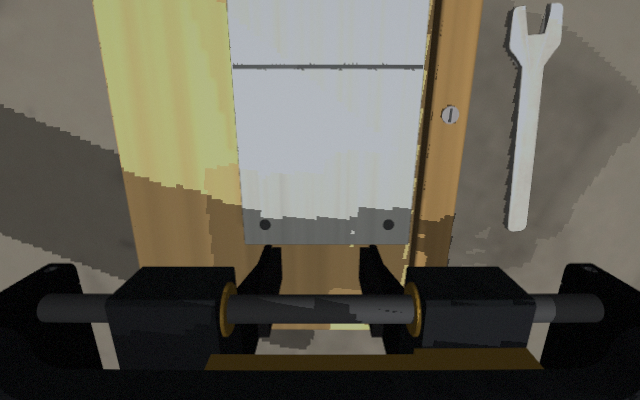

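Contact is made: the plate's end is on both tips at row 244 and the plate is still square, with a thin gap to the fence. I'll keep pushing and lower 1 mm.

{"fn": "apply_moves", "kwargs": {
  "dp": [
    [0.006,0,0.001],
    [0.012,0,0],
    [0.012,0,0],
    [0.012,0,0],
    [0.012,0,0],
    [0.012,0,0],
    [0.012,0,0],
    [0.008,0,0],
    [0.005,0,0],
    [0,0,0]
  ],
  "twist": [
    [0,0,0],
    [0,0,0],
    [0,0,0],
    [0,0,0],
    [0,0,0],
    [0,0,0],
    [0,0,0],
    [0,0,0],
    [0,0,0],
    [0,0,0]
  ],
  "fingers": [0.5,0.5,0.5,0.5,0.5,0.5,0.5,0.5,0.5,0.5]
}}

```text
time: 7.4
position: [0.528, -0.2883, 0.027]
tool_rot: [-2.091, -2.344, -0.0]
ft_force: [0.0, 0.4, 0.3]
grip_width: 0.499
grip_force: 0.0
```

```bash
python3 - <<'E'
from h import *
s=ctrl.get_state();w=get_image('wrist');t=get_image('top')
a=cv2.resize(t[165:265,290:420],None,fx=4,fy=4,interpolation=cv2.INTER_CUBIC)
o=np.zeros((800,640,3),np.uint8);o[:400]=w;o[400:,:520]=a[:400];save('c7',cv2.resize(o,(480,600)));save('w7',w);save('t7',t);print(s['position'],s['ft_force'])
E
```

```text
[ 0.52798478 -0.28833949  0.02700957] [0.00850522 0.43902915 0.28759438]
```

View pics/w7.png

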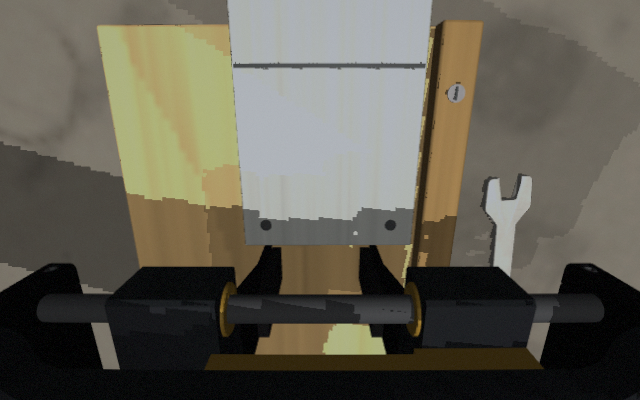

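The wrist view shows the board's end edge at row 26 and the line at row 66, still square. That was my tenth picture, so I'll measure numerically from here.

```bash
cat >> h.py <<'E'
def tl(px,z,s):
    return ((cast(px,z,'wrist',s)-s['position'])@R.from_rotvec(s['tool_rot']).as_matrix())[:,:2]*1000
def gaps(w,s,linerows=(40,100),rows=(5,60),c1=(112,220),c2=(245,415)):
    i=w.astype(float);g=cv2.GaussianBlur(i,(3,3),0)
    yel=g[:,:,0]-g[:,:,2]; E=[]
    for c in range(*c1,4):
        d=np.gradient(yel[:,c])[rows[0]:rows[1]];k=d.argmax();E.append((c,rows[0]+k))
    L=[]
    for c in range(*c2,4):
        v=i[linerows[0]:linerows[1],c].sum(1);v=np.clip(np.median(v)-60-v,0,None)
        if v.sum()>0:L.append((c,linerows[0]+(v*np.arange(len(v))).sum()/v.sum()))
    def fit(P,z):
        P=np.array(P);m=np.median(P[:,1]);P=P[abs(P[:,1]-m)<4];q=tl(P,z,s);f=np.polyfit(q[:,1],q[:,0],1);return f,m,len(P)
    return fit(E,.024),fit(L,.03)
E
python3 - <<'E'
from h import *
s=ctrl.get_state();w=cv2.imread('pics/w7.png')[:,:,::-1].copy()
e,l=gaps(w,s);print(e,l)
for y in(-30,0,30):print(np.polyval(e[0],y)-np.polyval(l[0],y))
# scale checks: plate end row 244, corners; fence foot
p=tl([[245,244],[413,244]],.03,s);print('end',p)
for r in(80,120,180,230):
    row=cv2.GaussianBlur(w,(3,3),0)[r,360:].astype(int);print(r,[tuple(x) for x in w[r,408:446:2]])
E
```

```text
(array([-9.43249247e-03,  1.19602179e+02]), np.float64(24.0), 27) (array([-6.94167362e-04,  1.01887136e+02]), np.float64(65.19989106753812), 43)
17.977193188377484
17.71504343507101
17.452893681764536
end [[ 13.38441559 -41.01852239]
 [ 13.39167806  49.32275438]]
80 [(np.uint8(175), np.uint8(180), np.uint8(182)), (np.uint8(173), np.uint8(178), np.uint8(182)), (np.uint8(175), np.uint8(179), np.uint8(183)), (np.uint8(174), np.uint8(179), np.uint8(182)), (np.uint8(174), np.uint8(179), np.uint8(183)), (np.uint8(173), np.uint8(178), np.uint8(180)), (np.uint8(174), np.uint8(180), np.uint8(181)), (np.uint8(173), np.uint8(178), np.uint8(183)), (np.uint8(167), np.uint8(169), np.uint8(166)), (np.uint8(174), np.uint8(164), np.uint8(112)), (np.uint8(176), np.uint8(163), np.uint8(109)), (np.uint8(39), np.uint8(29), np.uint8(17)), (np.uint8(41), np.uint8(33), np.uint8(21)), (np.uint8(39), np.uint8(32), np.uint8(19)), (np.uint8(44), np.uint8(35), np.uint8(18)), (np.uint8(116), np.uint8(93), np.uint8(59)), (np.uint8(148), np.uint8(117), np.uint8(74)), (np.uint8(152), np.uint8(122), np.uint8(74)), (n
[... 1937 characters left out ...]
.uint8(82), np.uint8(67), np.uint8(46)), (np.uint8(42), np.uint8(34), np.uint8(23)), (np.uint8(43), np.uint8(34), np.uint8(24)), (np.uint8(52), np.uint8(40), np.uint8(25)), (np.uint8(75), np.uint8(60), np.uint8(37)), (np.uint8(86), np.uint8(67), np.uint8(43)), (np.uint8(83), np.uint8(65), np.uint8(41)), (np.uint8(83), np.uint8(66), np.uint8(40)), (np.uint8(81), np.uint8(65), np.uint8(39)), (np.uint8(79), np.uint8(63), np.uint8(38)), (np.uint8(79), np.uint8(63), np.uint8(38)), (np.uint8(84), np.uint8(67), np.uint8(42)), (np.uint8(82), np.uint8(66), np.uint8(41)), (np.uint8(83), np.uint8(66), np.uint8(40)), (np.uint8(85), np.uint8(68), np.uint8(43)), (np.uint8(85), np.uint8(66), np.uint8(41))]
```

Checks hold: plate width 90.3, line to end 88.5 (90 expected). About 17.7 mm remains, so I'll push 15 and remeasure.

{"fn": "apply_moves", "kwargs": {
  "dp": [
    [0.004,0,0],
    [0.005,0,0],
    [0.004,0,0],
    [0.002,0,0],
    [0,0,0]
  ],
  "twist": [
    [0,0,0],
    [0,0,0],
    [0,0,0],
    [0,0,0],
    [0,0,0]
  ],
  "fingers": [0.5,0.5,0.5,0.5,0.5]
}}

```text
time: 8.0
position: [0.5263, -0.2738, 0.027]
tool_rot: [-2.091, -2.344, -0.0]
ft_force: [-1.0, 0.7, -0.4]
grip_width: 0.498
grip_force: 0.0
```

```bash
python3 - <<'E'
from h import *
s=ctrl.get_state();w=get_image('wrist');save('w8',w)
e,l=gaps(w,s,rows=(20,100));print(s['position'],e,l)
for y in(-40,0,30):print(np.polyval(e[0],y)-np.polyval(l[0],y))
g=w[:,165].astype(int);print([(r,*g[r]) for r in range(40,72,2)])
E
```

```text
[ 0.52629674 -0.27384305  0.02701725] (array([-7.48310874e-03,  1.05409446e+02]), np.float64(58.0), 27) (array([6.16809292e-04, 1.01325489e+02]), np.float64(66.55773672055427), 43)
4.407954358784821
4.083957637493256
3.840960096524583
[(40, np.int64(111), np.int64(106), np.int64(96)), (42, np.int64(109), np.int64(104), np.int64(95)), (44, np.int64(110), np.int64(106), np.int64(95)), (46, np.int64(111), np.int64(104), np.int64(95)), (48, np.int64(109), np.int64(104), np.int64(94)), (50, np.int64(108), np.int64(103), np.int64(94)), (52, np.int64(110), np.int64(106), np.int64(95)), (54, np.int64(111), np.int64(106), np.int64(95)), (56, np.int64(107), np.int64(102), np.int64(93)), (58, np.int64(93), np.int64(85), np.int64(70)), (60, np.int64(174), np.int64(157), np.int64(104)), (62, np.int64(174), np.int64(173), np.int64(115)), (64, np.int64(174), np.int64(174), np.int64(116)), (66, np.int64(174), np.int64(173), np.int64(115)), (68, np.int64(173), np.int64(171), np.int64(115)), (70, np.int64(174), np.int64(172), np.int64(116))]
```

{"fn": "apply_moves", "kwargs": {
  "dp": [
    [0.002,0,0],
    [0.0015,0,0],
    [0,0,0],
    [-0.015,0,0],
    [0,0,-0.04],
    [0,0,-0.04],
    [0,0,0]
  ],
  "twist": [
    [0,0,0],
    [0,0,0],
    [0,0,0],
    [0,0,0],
    [0,0,0],
    [0,0,0],
    [0,0,0]
  ],
  "fingers": [0.5,0.5,0.5,0.5,0.5,0.5,0.5]
}}

```text
time: 8.75
position: [0.5315, -0.2887, 0.1131]
tool_rot: [2.087, 2.335, 0.003]
ft_force: [0.6, 0.3, 0.8]
grip_width: 0.501
grip_force: 0.0
```

```bash
python3 - <<'E'
from h import *
s=ctrl.get_state();w=get_image('wrist');save('w9',w);print(s['position'])
for z in(.31,.2,.1):print(z,cast([[275,192],[298,125],[241,205],[238,220]],z,'top')[:,:2].round(3).tolist())
i=w.astype(int);d=i[:,:,0]-i[:,:,2];m=((d<4)&(i.sum(2)>400)).astype(np.uint8);m[:,:180]=0;m[:,450:]=0;m[235:]=0
m=cv2.morphologyEx(m,cv2.MORPH_CLOSE,np.ones((7,7)))
c=max(cv2.findContours(m,0,1)[0],key=cv2.contourArea).reshape(-1,2)
q=tl(c,.03,s);r=cv2.minAreaRect(q.astype(np.float32));print(r,cv2.boundingRect(c))
E
```

```text
[ 0.53153581 -0.28872915  0.11310299]
0.31 [[0.509, -0.108], [0.641, -0.15], [0.484, -0.045], [0.455, -0.04]]
0.2 [[0.529, -0.097], [0.677, -0.143], [0.501, -0.025], [0.469, -0.02]]
0.1 [[0.548, -0.086], [0.71, -0.137], [0.517, -0.007], [0.482, -0.002]]
((90.31645965576172, -0.6571273803710938), (117.90333557128906, 88.76912689208984), 0.07437154650688171) (254, 4, 133, 174)
```

Plate is at tool (90, −0.7) and measures 118×89, with the engraver corner well clear. I'll go round to the near side and turn back to seat the plate.

{"fn": "apply_moves", "kwargs": {
  "dp": [
    [0.025,-0.024,0],
    [0.025,-0.024,0],
    [0.025,-0.024,0],
    [0,0,0],
    [0,0,0],
    [0,0,0],
    [0,0,0],
    [0,0,0],
    [0,0,0],
    [0,0,0]
  ],
  "twist": [
    [0,0,0],
    [0,0,0],
    [0,0,0],
    [0,0,0.143],
    [0,0,0.143],
    [0,0,0.143],
    [0,0,0.143],
    [0,0,0.143],
    [0,0,0.143],
    [0,0,0.143]
  ],
  "fingers": [0.3,0.3,0.3,0.3,0.3,0.3,0.3,0.3,0.3,0.3]
}}

```text
time: 9.8
position: [0.4468, -0.2199, 0.1059]
tool_rot: [-2.962, -1.042, 0.002]
ft_force: [0.1, 0.1, -0.9]
grip_width: 0.698
grip_force: 0.0
```

{"fn": "apply_moves", "kwargs": {
  "dp": [
    [0,0,0],
    [0,0,0],
    [0,0,0],
    [0,0,0],
    [0,0,0],
    [0,0,0]
  ],
  "twist": [
    [0,0,0.143],
    [0,0,0.143],
    [0,0,0.143],
    [0,0,0.141],
    [0,0,0],
    [0,0,0]
  ],
  "fingers": [0.3,0.3,0.3,0.3,0.3,0.3]
}}

```text
time: 10.4
position: [0.4471, -0.2198, 0.1063]
tool_rot: [-3.136, -0.182, 0.002]
ft_force: [0.3, 0.3, -0.2]
grip_width: 0.698
grip_force: 0.0
```

```bash
cat >> h.py <<'E'
def plate(w,s,x0=120,x1=470,y1=235,z=.03):
    i=w.astype(int);d=i[:,:,0]-i[:,:,2];m=((d<4)&(i.sum(2)>400)).astype(np.uint8);m[:,:x0]=0;m[:,x1:]=0;m[y1:]=0
    m=cv2.morphologyEx(m,cv2.MORPH_CLOSE,np.ones((7,7)))
    c=max(cv2.findContours(m,0,1)[0],key=cv2.contourArea).reshape(-1,2)
    return cv2.minAreaRect(tl(c,z,s).astype(np.float32)),cv2.boundingRect(c)
E
python3 - <<'E'
from h import *
s=ctrl.get_state();w=get_image('wrist');save('w10',w);print(s['position'],s['tool_rot'])
print(plate(w,s))
E
```

```text
[ 0.44714759 -0.21976487  0.10634341] [-3.13565038e+00 -1.81812321e-01  1.66140508e-03]
(((76.56959533691406, -11.30044174194336), (87.93595123291016, 118.44954681396484), 0.057601939886808395), (216, 48, 176, 129))
```

{"fn": "apply_moves", "kwargs": {
  "dp": [
    [0,0,0.035],
    [0,0,0.035],
    [0,0,0.009],
    [0.006,0,0],
    [0.006,0,0],
    [0.004,0,0],
    [0.002,0,0],
    [0.001,0,0],
    [0.001,0,0],
    [0,0,0]
  ],
  "twist": [
    [0,0,0],
    [0,0,0],
    [0,0,0],
    [0,0,0],
    [0,0,0],
    [0,0,0],
    [0,0,0],
    [0,0,0],
    [0,0,0],
    [0,0,0]
  ],
  "fingers": [0.3,0.3,0.3,0.3,0.3,0.3,0.3,0.3,0.3,0.3]
}}

```text
time: 11.45
position: [0.4675, -0.2174, 0.0282]
tool_rot: [3.136, 0.177, 0.0]
ft_force: [-0.0, -0.4, 0.3]
grip_width: 0.7
grip_force: 0.0
```

{"fn": "apply_moves", "kwargs": {
  "dp": [
    [0.001,0,0],
    [0,0,0]
  ],
  "twist": [
    [0,0,0],
    [0,0,0]
  ],
  "fingers": [0.3,0.3]
}}

```text
time: 11.65
position: [0.4682, -0.2173, 0.028]
tool_rot: [3.136, 0.177, -0.001]
ft_force: [-0.9, -0.3, 0.4]
grip_width: 0.698
grip_force: 0.4
```

{"fn": "apply_moves", "kwargs": {
  "dp": [
    [0.001,0,0],
    [0,0,0]
  ],
  "twist": [
    [0,0,0],
    [0,0,0]
  ],
  "fingers": [0.3,0.3]
}}

```text
time: 11.85
position: [0.4692, -0.2172, 0.028]
tool_rot: [3.137, 0.177, -0.001]
ft_force: [-1.5, 0.8, 1.0]
grip_width: 0.702
grip_force: 0.7
```

{"fn": "apply_moves", "kwargs": {
  "dp": [
    [0.001,0,0],
    [0.001,0,0],
    [0,0,0]
  ],
  "twist": [
    [0,0,0],
    [0,0,0],
    [0,0,0]
  ],
  "fingers": [0.3,0.3,0.3]
}}

```text
time: 12.15
position: [0.4707, -0.217, 0.0279]
tool_rot: [-3.136, -0.177, 0.003]
ft_force: [-3.0, -0.8, 2.9]
grip_width: 0.706
grip_force: 1.9
```

{"fn": "apply_moves", "kwargs": {
  "dp": [
    [0.001,0,0],
    [0,0,0]
  ],
  "twist": [
    [0,0,0],
    [0,0,0]
  ],
  "fingers": [0.3,0.3]
}}

```text
time: 12.35
position: [0.4708, -0.2169, 0.0278]
tool_rot: [-3.136, -0.176, 0.005]
ft_force: [-5.3, -0.7, 3.3]
grip_width: 0.7
grip_force: 3.1
```

Force is rising with no further travel, so the plate has reached the fence. I'll press a little more to square it.

{"fn": "apply_moves", "kwargs": {
  "dp": [
    [0.001,0,0],
    [0.001,0,0],
    [0.001,0,0],
    [0,0,0],
    [0,0,0]
  ],
  "twist": [
    [0,0,0],
    [0,0,0],
    [0,0,0],
    [0,0,0],
    [0,0,0]
  ],
  "fingers": [0.3,0.3,0.3,0.3,0.3]
}}

```text
time: 12.85
position: [0.4711, -0.2169, 0.0274]
tool_rot: [-3.136, -0.175, 0.014]
ft_force: [-12.1, 0.0, 8.9]
grip_width: 0.701
grip_force: 6.1
```

```bash
python3 - <<'E'
from h import *
s=ctrl.get_state();w=get_image('wrist');save('w11',w);print(s['position'])
print(plate(w,s,y1=243))
# gap strip between plate far edge and fence: print per column the transition rows
i=w.astype(int)
for c in (200,240,300,340,380,410):
    col=i[20:110,c];d=col[:,0]-col[:,2];pl=np.where((d<4)&(col.sum(1)>400))[0]
    top=20+pl.min() if len(pl) else None
    print(c,top,[tuple(x.tolist()) for x in i[(top or 60)-8:(top or 60)+2,c]])
E
```

```text
[ 0.47108816 -0.21694255  0.02740125]
(((62.71137237548828, -11.490676879882812), (72.9435043334961, 118.1268081665039), 0.0709092915058136), (167, 70, 258, 151))
200 70 [(101, 97, 88), (101, 97, 88), (103, 98, 89), (102, 97, 89), (102, 97, 87), (101, 98, 88), (101, 96, 88), (101, 99, 94), (150, 156, 153), (166, 170, 170)]
240 70 [(143, 115, 72), (142, 112, 72), (117, 95, 59), (76, 60, 38), (90, 71, 43), (49, 39, 25), (40, 31, 23), (93, 94, 91), (155, 158, 155), (165, 169, 170)]
300 71 [(143, 115, 71), (132, 105, 66), (114, 90, 57), (90, 70, 43), (57, 45, 28), (35, 27, 16), (68, 66, 63), (131, 133, 132), (165, 170, 172), (165, 170, 176)]
340 70 [(165, 133, 84), (165, 132, 83), (156, 125, 79), (137, 109, 67), (114, 92, 58), (75, 60, 35), (42, 32, 25), (77, 77, 71), (136, 140, 142), (166, 170, 175)]
380 71 [(168, 134, 85), (162, 129, 82), (144, 113, 72), (124, 98, 62), (90, 71, 45), (46, 40, 26), (72, 70, 65), (107, 108, 105), (137, 139, 141), (165, 170, 175)]
410 71 [(166, 132, 82), (163, 130, 82), (149, 117, 74), (130, 104, 65), (103, 80, 50), (46, 37, 21), (66, 64, 59), (122, 125, 126), (165, 169, 174), (165, 169, 175)]
```

The plate's far edge abuts the dark foot of the fence evenly at rows 70–71 across its length. I'll back off, rise, and check the line from above the board's end.

{"fn": "apply_moves", "kwargs": {
  "dp": [
    [-0.005,0,0],
    [-0.015,0,0],
    [-0.015,0,0],
    [0,0,-0.04],
    [0,0,-0.04],
    [0,-0.015,-0.02],
    [0,-0.015,0],
    [0,0,0],
    [0,0,0]
  ],
  "twist": [
    [0,0,0],
    [0,0,0],
    [0,0,0],
    [0,0,0],
    [0,0,0],
    [0,0,0],
    [0,0,0],
    [0,0,0],
    [0,0,0]
  ],
  "fingers": [0.3,0.3,0.3,0.3,0.3,0.3,0.3,0.3,0.3]
}}

```text
time: 13.8
position: [0.4361, -0.1904, 0.1268]
tool_rot: [-3.136, -0.178, 0.003]
ft_force: [-0.6, -0.6, -1.1]
grip_width: 0.701
grip_force: 0.0
```

```bash
python3 - <<'E'
from h import *
s=ctrl.get_state();w=get_image('wrist');save('w12',w);print(s['position'],s['tool_rot'])
(r,bb)=plate(w,s,x0=150);print(r,bb)
x,y,ww,hh=bb;i=w.astype(int)
# line: per row darkest within plate left part
L=[]
for k in range(y+8,y+hh-8,3):
    v=i[k,x+15:x+ww//2].sum(1);v=np.clip(np.median(v)-60-v,0,None)
    if v.sum()>0:L.append((x+15+(v*np.arange(len(v))).sum()/v.sum(),k))
L=np.array(L)
# board end: rows under the plate
g=cv2.GaussianBlur(w.astype(float),(3,3),0);d=g[:,:,0]-g[:,:,2];E=[]
for k in range(y+hh+4,y+hh+60,2):
    q=np.gradient(d[k,180:330]);j=q.argmax();a=q[max(j-3,0):j+4].clip(0);E.append((180+max(j-3,0)+(a*np.arange(len(a))).sum()/a.sum(),k,q[j]))
E=np.array(E);print(E[::3].round(1).tolist(),L[::6].round(1).tolist())
E=E[abs(E[:,0]-np.median(E[:,0]))<8]
el=tl(E[:,:2],.024,s);l=tl(L,.03,s)
fe=np.polyfit(el[:,0],el[:,1],1);fl=np.polyfit(l[:,0],l[:,1],1);print(fe,fl)
for X in(el[:,0].mean(),r[0][0],r[0][0]-45,r[0][0]+45):print('tool x',X,'line-edge (tool y, + = line still inboard)',np.polyval(fl,X)-np.polyval(fe,X))
E
```

```text
[ 0.43611238 -0.19041403  0.1268314 ] [-3.13643013e+00 -1.78046346e-01  2.63030543e-03]
((86.97901153564453, 18.583099365234375), (118.85726928710938, 87.95023345947266), 89.96469116210938) (265, 37, 163, 122)
[[304.6, 163.0, 15.8], [305.2, 169.0, 20.3], [304.7, 175.0, 19.1], [304.6, 181.0, 16.9], [305.1, 187.0, 19.7], [305.3, 193.0, 17.8], [305.3, 199.0, 17.4], [305.4, 205.0, 15.5], [305.5, 211.0, 16.0], [305.6, 217.0, 14.6]] [[305.1, 45.0], [305.5, 63.0], [305.6, 81.0], [305.6, 99.0], [305.9, 117.0], [306.4, 135.0]]
[-2.03499520e-03 -1.28814544e+01] [ 2.79349343e-03 -1.13663588e+01]
tool x 14.604114227056845 line-edge (tool y, + = line still inboard) 1.5856113406576569
tool x 86.97901153564453 line-edge (tool y, + = line still inboard) 1.9350727093683755
tool x 41.97901153564453 line-edge (tool y, + = line still inboard) 1.7177907210440004
tool x 131.97901153564453 line-edge (tool y, + = line still inboard) 2.152354697692749
```

The line is still about 1.8 mm inboard of the board's end, with the plate square. I'll go back to the right end for a small nudge.

{"fn": "apply_moves", "kwargs": {
  "dp": [
    [0.029,0.035,0],
    [0.029,0.035,0],
    [0.028,0.034,0],
    [0,0,0],
    [0,0,0],
    [0,0,0],
    [0,0,0],
    [0,0,0],
    [0,0,0],
    [0,0,0]
  ],
  "twist": [
    [0,0,0],
    [0,0,0],
    [0,0,0],
    [0,0,-0.143],
    [0,0,-0.143],
    [0,0,-0.143],
    [0,0,-0.143],
    [0,0,-0.143],
    [0,0,-0.143],
    [0,0,-0.143]
  ],
  "fingers": [0.5,0.5,0.5,0.5,0.5,0.5,0.5,0.5,0.5,0.5]
}}

```text
time: 14.85
position: [0.5335, -0.2848, 0.1261]
tool_rot: [-2.661, -1.666, 0.002]
ft_force: [0.7, 0.1, -0.3]
grip_width: 0.499
grip_force: 0.0
```

{"fn": "apply_moves", "kwargs": {
  "dp": [
    [0,0,0],
    [0,0,0],
    [0,0,0],
    [0,0,0],
    [0,0,0],
    [0,0,0]
  ],
  "twist": [
    [0,0,-0.143],
    [0,0,-0.143],
    [0,0,-0.143],
    [0,0,-0.141],
    [0,0,0],
    [0,0,0]
  ],
  "fingers": [0.5,0.5,0.5,0.5,0.5,0.5]
}}

```text
time: 15.45
position: [0.5338, -0.2846, 0.1268]
tool_rot: [-2.096, -2.338, -0.0]
ft_force: [0.1, -0.5, -0.0]
grip_width: 0.498
grip_force: 0.0
```

```bash
python3 - <<'E'
from h import *
s=ctrl.get_state();w=get_image('wrist');save('w13',w);print(s['position'],s['tool_rot'])
r,bb=plate(w,s,x0=150);print(r,bb)
x,y,ww,hh=bb
try:
  e,l=gaps(w,s,linerows=(y+15,y+hh//2),rows=(max(y-5,3),y+hh//2),c1=(x-60,x-8),c2=(x+10,x+ww-10));print(e,l)
  for Y in(r[0][1]-45,r[0][1]):print(np.polyval(e[0],Y)-np.polyval(l[0],Y))
except Exception as ex:print(ex)
E
```

```text
[ 0.53381661 -0.28460034  0.12681671] [-2.09598950e+00 -2.33774525e+00 -1.19978334e-04]
((85.77354431152344, -0.17285537719726562), (88.8770751953125, 118.33119201660156), 89.87946319580078) (259, 17, 124, 163)
(array([1.80751145e-02, 1.18484218e+02]), np.float64(60.0), 13) (array([2.21880250e-03, 1.15572994e+02]), np.float64(61.2866184448463), 26)
2.194949122520697
2.908483164159719
```

{"fn": "apply_moves", "kwargs": {
  "dp": [
    [0,0,0.04],
    [0,0,0.04],
    [0,0,0.019],
    [0,0,0],
    [0.005,0,0],
    [0.004,0,0],
    [0.002,0,0],
    [0,0,0],
    [0,0,0]
  ],
  "twist": [
    [0,0,0],
    [0,0,0],
    [0,0,0],
    [0,0,0],
    [0,0,0],
    [0,0,0],
    [0,0,0],
    [0,0,0],
    [0,0,0]
  ],
  "fingers": [0.5,0.5,0.5,0.5,0.5,0.5,0.5,0.5,0.5]
}}

```text
time: 16.4
position: [0.5333, -0.2735, 0.0294]
tool_rot: [2.092, 2.343, -0.0]
ft_force: [0.6, -0.2, 0.3]
grip_width: 0.501
grip_force: 0.0
```

```bash
cat >> h.py <<'E'
def fine(w,s):
    g=cv2.GaussianBlur(w.astype(float),(3,3),0);d=g[:,:,0]-g[:,:,2];i=w.astype(float);E=[];L=[]
    for c in range(130,220,3):
        q=np.gradient(d[30:110,c]);j=q.argmax();a0=max(j-3,0);a=q[a0:j+4].clip(0);E.append((c,30+a0+(a*np.arange(len(a))).sum()/a.sum()))
    for c in range(250,410,3):
        v=i[30:110,c].sum(1);v=np.clip(np.median(v)-60-v,0,None)
        if v.sum()>0:L.append((c,30+(v*np.arange(len(v))).sum()/v.sum()))
    f=lambda P:P[abs(P[:,1]-np.median(P[:,1]))<5]
    E=f(np.array(E));L=f(np.array(L));e=tl(E,.024,s);l=tl(L,.03,s)
    fe=np.polyfit(e[:,1],e[:,0],1);fl=np.polyfit(l[:,1],l[:,0],1)
    col=i[200:262,300:340].sum(2).mean(1);k=200+np.gradient(col)[:].argmin()
    return np.median(E[:,1]),np.median(L[:,1]),fe,fl,[round(np.polyval(fe,y)-np.polyval(fl,y),2) for y in(-45,0,45)],k
E
python3 - <<'E'
from h import *
s=ctrl.get_state();w=get_image('wrist');print(s['position'],s['ft_force'],fine(w,s))
E
```

```text
[ 0.53333079 -0.27346633  0.02939183] [ 0.61270972 -0.23010186  0.25184845] (np.float64(58.30746027902626), np.float64(59.75289473684211), array([-7.01676398e-03,  1.05579989e+02]), array([-1.51684189e-03,  1.04499589e+02]), [np.float64(1.33), np.float64(1.08), np.float64(0.83)], np.int64(216))
```

{"fn": "apply_moves", "kwargs": {
  "dp": [
    [0,0,0.002],
    [0.001,0,0],
    [0.001,0,0],
    [0.0005,0,0],
    [0,0,0],
    [0,0,0]
  ],
  "twist": [
    [0,0,0],
    [0,0,0],
    [0,0,0],
    [0,0,0],
    [0,0,0],
    [0,0,0]
  ],
  "fingers": [0.5,0.5,0.5,0.5,0.5,0.5]
}}

```text
time: 17.05
position: [0.533, -0.2708, 0.0271]
tool_rot: [2.092, 2.343, -0.0]
ft_force: [-0.3, 0.5, 0.8]
grip_width: 0.498
grip_force: 0.0
```

```bash
python3 - <<'E'
from h import *
s=ctrl.get_state();w=get_image('wrist');print(s['position'],s['ft_force'],fine(w,s))
E
```

```text
[ 0.53296619 -0.27083709  0.02708127] [-0.33651434  0.46091343  0.78172472] (np.float64(63.49416428176193), np.float64(65.30308065044072), array([-3.21584516e-03,  1.03285688e+02]), array([-2.00895512e-03,  1.01861268e+02]), [np.float64(1.48), np.float64(1.42), np.float64(1.37)], np.int64(218))
```

{"fn": "apply_moves", "kwargs": {
  "dp": [
    [0.001,0,0],
    [0.001,0,0],
    [0,0,0],
    [0,0,0]
  ],
  "twist": [
    [0,0,0],
    [0,0,0],
    [0,0,0],
    [0,0,0]
  ],
  "fingers": [0.5,0.5,0.5,0.5]
}}

```text
time: 17.5
position: [0.5327, -0.269, 0.027]
tool_rot: [2.092, 2.343, -0.0]
ft_force: [0.8, -0.9, -0.1]
grip_width: 0.504
grip_force: 0.4
```

```bash
python3 - <<'E'
from h import *
s=ctrl.get_state();w=get_image('wrist');print(s['position'],s['ft_force'],fine(w,s))
E
```

```text
[ 0.53268595 -0.26895318  0.02704365] [ 0.79540008 -0.94109325 -0.11897923] (np.float64(67.70857886678267), np.float64(66.9945358749704), array([-7.75429414e-03,  1.01135484e+02]), array([-5.12417458e-04,  1.01138265e+02]), [np.float64(0.32), np.float64(-0.0), np.float64(-0.33)], np.int64(218))
```

The line is now within about 0.3 mm of the edge. I'll go to the near side once more to re-seat the plate lightly and check.

{"fn": "apply_moves", "kwargs": {
  "dp": [
    [-0.005,0,0],
    [-0.01,0,0],
    [0,0,-0.04],
    [0,0,-0.04],
    [0.024,-0.024,0],
    [0.024,-0.024,0],
    [0.023,-0.024,0],
    [0,0,0],
    [0,0,0],
    [0,0,0]
  ],
  "twist": [
    [0,0,0],
    [0,0,0],
    [0,0,0],
    [0,0,0],
    [0,0,0],
    [0,0,0],
    [0,0,0],
    [0,0,0.143],
    [0,0,0.143],
    [0,0,0.143]
  ],
  "fingers": [0.5,0.5,0.5,0.3,0.3,0.3,0.3,0.3,0.3,0.3]
}}

```text
time: 18.55
position: [0.4548, -0.2222, 0.1075]
tool_rot: [2.548, 1.835, -0.0]
ft_force: [0.2, -1.0, -0.2]
grip_width: 0.702
grip_force: 0.0
```

{"fn": "apply_moves", "kwargs": {
  "dp": [
    [0,0,0],
    [0,0,0],
    [0,0,0],
    [0,0,0],
    [0,0,0],
    [0,0,0],
    [0,0,0],
    [0,0,0],
    [0,0,0],
    [0,0,0]
  ],
  "twist": [
    [0,0,0.143],
    [0,0,0.143],
    [0,0,0.143],
    [0,0,0.143],
    [0,0,0.143],
    [0,0,0.143],
    [0,0,0.143],
    [0,0,0.141],
    [0,0,0],
    [0,0,0]
  ],
  "fingers": [0.3,0.3,0.3,0.3,0.3,0.3,0.3,0.3,0.3,0.3]
}}

```text
time: 19.55
position: [0.455, -0.2217, 0.1072]
tool_rot: [3.136, 0.182, 0.0]
ft_force: [0.8, -0.2, -0.4]
grip_width: 0.702
grip_force: 0.0
```

```bash
cat >> h.py <<'E'
def check(w,s,x0=150):
    (r,bb)=plate(w,s,x0=x0);x,y,ww,hh=bb;i=w.astype(int);L=[]
    for k in range(y+8,y+hh-8,3):
        v=i[k,x+15:x+ww//2].sum(1);v=np.clip(np.median(v)-60-v,0,None)
        if v.sum()>0:L.append((x+15+(v*np.arange(len(v))).sum()/v.sum(),k))
    L=np.array(L);g=cv2.GaussianBlur(w.astype(float),(3,3),0);d=g[:,:,0]-g[:,:,2];E=[];m=int(np.median(L[:,0]))
    for k in range(y+hh+4,y+hh+60,2):
        q=np.gradient(d[k,m-40:m+40]);j=q.argmax();a0=max(j-3,0);a=q[a0:j+4].clip(0);E.append((m-40+a0+(a*np.arange(len(a))).sum()/a.sum(),k))
    E=np.array(E);E=E[abs(E[:,0]-np.median(E[:,0]))<8];e=tl(E,.024,s);l=tl(L,.03,s)
    fe=np.polyfit(e[:,0],e[:,1],1);fl=np.polyfit(l[:,0],l[:,1],1)
    print(r,bb,len(E));print('edge tilt',fe[0],'line tilt',fl[0],'inboard',[round(np.polyval(fl,X)-np.polyval(fe,X),2) for X in(r[0][0]-45,r[0][0])])
    for c in range(m+8,x+ww-6,22):print(c,[int(t) for t in i[y-9:y+4,c].sum(1)])
E
python3 - <<'E'
from h import *
s=ctrl.get_state();w=get_image('wrist');save('w15',w);print(s['position']);check(w,s)
E
```

```text
[ 0.45497477 -0.22166618  0.1071639 ]
((71.31094360351562, -15.332878112792969), (88.54495239257812, 118.41453552246094), 0.19275593757629395) (212, 56, 173, 128) 28
edge tilt 0.010470205528015319 line tilt 0.0031123985578743875 inboard [np.float64(0.15), np.float64(-0.19)]
265 [351, 346, 346, 338, 331, 263, 179, 84, 185, 399, 524, 526, 524]
287 [352, 343, 342, 345, 327, 249, 209, 99, 196, 401, 524, 528, 523]
309 [401, 399, 397, 396, 388, 341, 255, 98, 149, 285, 442, 523, 521]
331 [399, 399, 401, 398, 384, 355, 272, 144, 126, 345, 527, 518, 525]
353 [405, 401, 403, 396, 395, 372, 300, 199, 129, 328, 527, 524, 523]
375 [402, 399, 398, 398, 399, 386, 323, 231, 102, 298, 521, 521, 524]
```

{"fn": "apply_moves", "kwargs": {
  "dp": [
    [0,0,0.035],
    [0,0,0.035],
    [0,0,0.01],
    [0,0,0],
    [0.005,0,0],
    [0.004,0,0],
    [0.002,0,0],
    [0.001,0,0],
    [0.001,0,0],
    [0,0,0]
  ],
  "twist": [
    [0,0,0],
    [0,0,0],
    [0,0,0],
    [0,0,0],
    [0,0,0],
    [0,0,0],
    [0,0,0],
    [0,0,0],
    [0,0,0],
    [0,0,0]
  ],
  "fingers": [0.3,0.3,0.3,0.3,0.3,0.3,0.3,0.3,0.3,0.3]
}}

```text
time: 20.6
position: [0.4679, -0.2199, 0.0271]
tool_rot: [3.136, 0.177, 0.0]
ft_force: [0.1, -0.6, -0.3]
grip_width: 0.702
grip_force: 0.0
```

{"fn": "apply_moves", "kwargs": {
  "dp": [
    [0.001,0,0],
    [0.001,0,0],
    [0,0,0]
  ],
  "twist": [
    [0,0,0],
    [0,0,0],
    [0,0,0]
  ],
  "fingers": [0.3,0.3,0.3]
}}

```text
time: 20.9
position: [0.4699, -0.2196, 0.0271]
tool_rot: [3.137, 0.177, 0.0]
ft_force: [0.1, -0.1, 0.5]
grip_width: 0.698
grip_force: 0.0
```

{"fn": "apply_moves", "kwargs": {
  "dp": [
    [0.001,0,0],
    [0.001,0,0],
    [0,0,0]
  ],
  "twist": [
    [0,0,0],
    [0,0,0],
    [0,0,0]
  ],
  "fingers": [0.3,0.3,0.3]
}}

```text
time: 21.2
position: [0.4709, -0.2195, 0.0269]
tool_rot: [-3.137, -0.177, 0.003]
ft_force: [-3.4, -0.3, 1.2]
grip_width: 0.698
grip_force: 1.6
```

{"fn": "apply_moves", "kwargs": {
  "dp": [
    [0.001,0,0],
    [0.001,0,0],
    [0,0,0]
  ],
  "twist": [
    [0,0,0],
    [0,0,0],
    [0,0,0]
  ],
  "fingers": [0.3,0.3,0.3]
}}

```text
time: 21.5
position: [0.471, -0.2195, 0.0266]
tool_rot: [-3.136, -0.176, 0.009]
ft_force: [-8.1, 0.1, 5.8]
grip_width: 0.7
grip_force: 3.9
```

Seated. I'll back off, rise and make a last check.

{"fn": "apply_moves", "kwargs": {
  "dp": [
    [-0.005,0,0],
    [-0.015,0,0],
    [-0.015,0,0],
    [0,0,-0.04],
    [0,0,-0.04],
    [0,-0.015,-0.02],
    [0,-0.01,0],
    [0,0,0],
    [0,0,0]
  ],
  "twist": [
    [0,0,0],
    [0,0,0],
    [0,0,0],
    [0,0,0],
    [0,0,0],
    [0,0,0],
    [0,0,0],
    [0,0,0],
    [0,0,0]
  ],
  "fingers": [0.3,0.3,0.3,0.3,0.3,0.3,0.3,0.3,0.3]
}}

```text
time: 22.4
position: [0.4348, -0.1983, 0.1258]
tool_rot: [-3.136, -0.177, 0.003]
ft_force: [-0.2, -1.0, -0.8]
grip_width: 0.7
grip_force: 0.0
```

```bash
python3 - <<'E'
from h import *
s=ctrl.get_state();w=get_image('wrist');save('w16',w);print(s['position']);check(w,s)
E
```

```text
[ 0.43479568 -0.19833766  0.12581235]
((88.91569519042969, 9.714065551757812), (88.55048370361328, 118.52470397949219), 0.1303938925266266) (252, 33, 165, 124) 28
edge tilt -0.0026599109997794187 line tilt 0.0011584779329473392 inboard [np.float64(0.6), np.float64(0.77)]
301 [423, 418, 414, 405, 389, 322, 195, 108, 110, 414, 551, 552, 552]
323 [423, 423, 415, 413, 405, 332, 205, 106, 109, 410, 549, 553, 551]
345 [423, 423, 423, 418, 415, 348, 260, 111, 114, 351, 551, 555, 547]
367 [427, 423, 418, 420, 414, 360, 280, 131, 111, 352, 543, 552, 549]
389 [421, 422, 417, 424, 420, 378, 310, 158, 109, 238, 527, 552, 548]
```

The line is within about 0.7 mm of the edge and the plate sits evenly on the fence. The gripper is clear, so I'll hand it in.

```bash
python3 -c "
from bench import ctrl
print(ctrl.close_job())"
```

```text
the job is handed in; nothing more can be done
None
```

The plate lies flat against the fence with its marked end overhanging the board's left end and the line within about 1 mm of that edge; the job was handed in at about 22 s of the 61 s, with the gripper clear and the loose tools not touched.

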